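# Put the paint jars back on their own drip dishes

## Robot

A 7-joint arm with a two-finger parallel gripper is mounted at the origin on the work surface. World frame = base frame: x ahead of the robot, y to its left, z up, the work surface at z = 0. Lengths are in mm, angles in rad, forces in N, time in s.
With the tool pointing down it reaches from about 425 to 825 mm from the base axis. Payload 3.6 kg.
Tool frame: the origin (TCP) lies midway between the tips of the shut fingers; the grasp point (between the pads) lies 19 mm behind it; z points along the fingers, y is the line along which they close (so a half turn about z gives the same grasp; the last joint's range is limited). The gripper opens to 85 mm and grips with 20 to 120 N. Pads are 22 mm wide; open, the fingers measure 114 mm over their backs; the gripper's body (76 mm by 85 mm) begins 54 mm behind the grasp point. The pads swing forward as they close: fully open they stand 13 mm farther back than shut.
Start: joints at [-1.192, 0.615, -0.013, 1.423, 0.008, 1.103, -0.04], TCP at [255.958, 597.452, 231.297] pointing down, gripper open.
Joint ranges: [-3.12, 3.12], [-0.3, 2.06], [-1.34, 1.32], [0.26, 2.42], [-1.36, 4.5], [0.01, 1.98], [-2.84, 2.84]. Speed limits (rad/s): [2.79, 2.79, 3.14, 3.14, 3.14, 3.14, 3.14].

## Interface

Orientations are given as a unit quaternion [w, x, y, z].
In Python, from plant import ctrl, viewer, ticket, spotter gives the robot as it stands.
- The arm moves only by the tool drive_tool, never from a script. Its argument "plan" is one flat list of numbers, 7 for each row, row after row: the turn, a rotation vector about the world's x, y, z in rad, then the shift along the world's x, y, z in cm, then the closure in counts, from 0 (fully open) to 255 (shut). In form: [rx, ry, rz, dx, dy, dz, jaw, rx, ry, rz, dx, dy, dz, jaw, ...]. A call has 1 to 5 rows; each row shifts and turns the commanded pose from where the row before left it; what a row does not reach is not made up. A row lasts 1/12 s, in which the tool goes at most 41.7 mm and 7.16 degrees, less where a joint would pass 70% of its speed; a pose out of reach is approached as far as the arm can. A call with a gripper value outside its range is refused whole. The fingers move at their own pace and stop on an object; "squeeze" is the grip in N (left out, the last holds). Time passes only in rows, so rows that do not move let the fingers close. It gives the time, the measured TCP pose, the force, the opening and the grip force at its end, in the units of the state.
- ctrl.get_obs(): the state, without advancing time (a new reading comes with each control period).
- viewer.camera(name): name is "scene" or "top" or "wrist"; returns a dict with "frame" (384x512x3 uint8, red, green, blue), "depth" (384x512 float32, mm along the optical axis (not along the pixel's ray), 0 where there is no reading), "vertical_fov" (degrees; the focal length in pixels is half the picture's height over the tangent of half this angle, whatever the lens; pixels are square), "cx", "cy" (the principal point, pixels), "xyz" and "rotation" of the camera in the world; the wrist camera has in their place "T_tool_cam" (4x4, takes a point from camera to tool coordinates, whose origin is the TCP and whose axes are the flange's). Camera axes: x right, y up, looking along -z (the intrinsics and any distortion apply to the point x, -y, -z); pixel columns grow to the right and rows downward; lengths in mm; the calibration is good to about 2 mm. A picture is of the moment at which its call begins: read the wrist's pose just before it.
- ticket.finish_job(): hands the job in; it is judged then, once.
Trained networks look in a picture, given as the dict that the camera call returned (one of the last four; its "shot" number tells which), for a name from the list of things; names that differ only in an ending like _2 or _b are one class to them, and where a whole thing is asked for, a point or a joint stands for the part that bears it (a point fixed in the world has none). Each returns a list of dicts, best first, with "score" (0 to 1); they miss things now and then, are a little off and sometimes report something else, mostly with a low value. They report only what shows in the picture. A call takes as long as a camera call. They do not tell look-alikes from the thing itself.
- spotter.trace(target, picture): "mask" (384x512 bool, what is visible of it) and "position" ([column, row] in pixels, amid what is visible of it).
The state is a dict: "clock": time; "qpos": joint angles; "qvel": joint speeds; "joint_efforts": joint torques, N m; "ee_pos": TCP position; "orientation": TCP orientation; "force": force on the tool from outside, world axes, zero at the start; "torque": the same for the moment, N m; "finger_gap": opening from 0.0 (shut) to 1.0 (fully open); "finger_force": force on a finger pad.
Only numpy, scipy, OpenCV 4.12 (cv2) and the standard library are available. Lean on these libraries where they do the work, as an engineer would, in place of code of your own. Each camera call takes 0.05 s, during which the arm holds its last target. There are 200 camera calls.

## Task

The four paint jars stand in the wrong drip dishes: swap them round until every jar stands upright and flat in the dish of its own colour, using the empty white dish as the parking place on the way. Don't tip any jar over, and leave the steel cup where it stands.

Things in the scene. Friction and masses are not known exactly. Their poses are not given: they have to be found in the camera images.
- jar_red: red paint jar: closed round jar with red body and red lid, a pale label band round its waist; 56 mm in diameter up to 60 mm, lid 53 mm in diameter from 64 to 80 mm (total height 80 mm), 0.15 to 0.31 kg. It starts upright in a dish of another colour. Origin: centre of its underside; z is its axis, up.
- jar_yellow: yellow paint jar: closed round jar with yellow body and yellow lid, a pale label band round its waist; 56 mm in diameter up to 60 mm, lid 53 mm in diameter from 64 to 80 mm (total height 80 mm), 0.15 to 0.31 kg. It starts upright in a dish of another colour. Origin: centre of its underside; z is its axis, up.
- jar_blue: blue paint jar: closed round jar with blue body and blue lid, a pale label band round its waist; 56 mm in diameter up to 60 mm, lid 53 mm in diameter from 64 to 80 mm (total height 80 mm), 0.15 to 0.31 kg. It starts upright in a dish of another colour. Origin: centre of its underside; z is its axis, up.
- jar_green: green paint jar: closed round jar with green body and green lid, a pale label band round its waist; 56 mm in diameter up to 60 mm, lid 53 mm in diameter from 64 to 80 mm (total height 80 mm), 0.15 to 0.31 kg. It starts upright in a dish of another colour. Origin: centre of its underside; z is its axis, up.
- dish_red: red round drip dish, fixed to the table: 92 mm outside diameter, rim 10 mm high and 4 mm thick, flat inner floor 82 mm across and 4 mm above the table. Home of the red jar. Origin: centre of its underside, at table height; z up. Dish centres are at least 125 mm apart and from the cup's and the tape roll's.
- dish_yellow: yellow round drip dish, fixed to the table: 92 mm outside diameter, rim 10 mm high and 4 mm thick, flat inner floor 82 mm across and 4 mm above the table. Home of the yellow jar. Origin: centre of its underside, at table height; z up. Dish centres are at least 125 mm apart and from the cup's and the tape roll's.
- dish_blue: blue round drip dish, fixed to the table: 92 mm outside diameter, rim 10 mm high and 4 mm thick, flat inner floor 82 mm across and 4 mm above the table. Home of the blue jar. Origin: centre of its underside, at table height; z up. Dish centres are at least 125 mm apart and from the cup's and the tape roll's.
- dish_green: green round drip dish, fixed to the table: 92 mm outside diameter, rim 10 mm high and 4 mm thick, flat inner floor 82 mm across and 4 mm above the table. Home of the green jar. Origin: centre of its underside, at table height; z up. Dish centres are at least 125 mm apart and from the cup's and the tape roll's.
- dish_white: white round drip dish, fixed to the table: 92 mm outside diameter, rim 10 mm high and 4 mm thick, flat inner floor 82 mm across and 4 mm above the table. Empty at the start. Origin: centre of its underside, at table height; z up. Dish centres are at least 125 mm apart and from the cup's and the tape roll's.
- cup: steel rinsing cup, empty, open, no handle, 72 mm across the rim, 80 mm high, 0.3 kg; stands among the dishes. Origin: centre of its underside. A roll of tape (90 mm across, 24 mm high) also lies among the dishes, not listed; nothing else stands nearer than 70 mm to a dish's edge.
Things that resemble listed ones, but are neither listed nor needed, are in the scene too. Several things look just like the dish_red: the one meant starts farthest to the robot's right.

How it is judged (in metres and radians):
On the way:
1. a jar is parked upright in the white dish (((horizontal distance between jar_red and dish_white below 0.015 m and z of jar_red in the frame of dish_white below 0.008 m and angle between jar_red's own z axis and vertical below 0.1 rad) or (horizontal distance between jar_yellow and dish_white below 0.015 m and z of jar_yellow in the frame of dish_white below 0.008 m and angle between jar_yellow's own z axis and vertical below 0.1 rad) or (horizontal distance between jar_blue and dish_white below 0.015 m and z of jar_blue in the frame of dish_white below 0.008 m and angle between jar_blue's own z axis and vertical below 0.1 rad) or (horizontal distance between jar_green and dish_white below 0.015 m and z of jar_green in the frame of dish_white below 0.008 m and angle between jar_green's own z axis and vertical below 0.1 rad))), for 0.2 s.
At the end, for the whole second after the job is handed in: Each of the four jars stands in the dish of its own colour: centre within 15 mm of the dish's centre (any place flat inside the rim), underside less than 8 mm above the table, tilted less than 0.1 rad, released and at rest (horizontal distance between jar_red and dish_red below 0.015 m and z of jar_red in the frame of dish_red below 0.008 m and angle between each of jar_red, jar_yellow, jar_blue, jar_green's own z axis and vertical below 0.1 rad and linear speed of each of jar_red, jar_yellow, jar_blue, jar_green below 0.02 m/s and horizontal distance between jar_yellow and dish_yellow below 0.015 m and z of jar_yellow in the frame of dish_yellow below 0.008 m and horizontal distance between jar_blue and dish_blue below 0.015 m and z of jar_blue in the frame of dish_blue below 0.008 m and horizontal distance between jar_green and dish_green below 0.015 m and z of jar_green in the frame of dish_green below 0.008 m); the robot touches nothing.
It fails at once if a jar is tipped over (more than 0.7 rad) (angle between any of jar_red, jar_yellow, jar_blue, jar_green's own z axis and vertical above 0.7 rad).
It fails at once if the cup is moved more than 30 mm or tipped (distance of cup from where it was at the start of the episode above 0.03 m or angle between cup's own z axis and vertical above 0.5 rad).
It also fails if it takes over 144 s, if anything falls off the work surface, if the arm or the gripper's body presses on something with over 40 N, if the wrist force passes 120 N, or if a joint passes its speed limit or range.

## Working session

There is one attempt and no reset: what is moved stays moved. The work goes in short steps, Python scripts to look and compute and a tool call to move; the robot and the scene stay as the last step left them, time stands still between calls to the robot, and variables do not carry over. Pictures are saved under pics/ and viewed, at most 14 in all, crops included, and the job is handed in when it is done.

Besides the shell and the picture viewer there is one more tool, called after ">>>" by a JSON object that holds its "api" and its "payload", one argument or row to a line. drive_tool: Moves the arm, as the interface text tells. Its arguments: {"type":"object","properties":{"plan":{"type":"array","items":{"type":"number"}},"squeeze":{"type":"number"}},"required":["plan"]}

```bash
mkdir -p pics; ls; cat > h.py <<'E'
import numpy as np, cv2
from plant import ctrl, viewer, ticket, spotter
def world(p,uv=None,mask=None):
    f=192/np.tan(np.radians(p["vertical_fov"])/2)
    d=p["depth"]; v,u=np.mgrid[0:384,0:512]
    P=np.stack([(u-p["cx"])/f*d,-(v-p["cy"])/f*d,-d],-1)
    R=np.array(p["rotation"]); 
    if R.shape!=(3,3):
        from scipy.spatial.transform import Rotation as Ro
        R=Ro.from_quat(np.roll(R,-1)).as_matrix()
    return P@R.T+np.array(p["xyz"])
E
python3 - <<'E'
from h import *
for n in ("top","scene"):
    p=viewer.camera(n); cv2.imwrite(f"pics/{n}.png",p["frame"][:,:,::-1])
    print({k:v for k,v in p.items() if k not in("frame","depth")})
    W=world(p)
    for t in ["jar_red","jar_yellow","jar_blue","jar_green","dish_red","dish_yellow","dish_blue","dish_green","dish_white","cup"]:
        for r in spotter.trace(t,p):
            m=r["mask"]&(p["depth"]>0); w=W[m]
            if len(w)==0: continue
            z=np.percentile(w[:,2],95); top=w[w[:,2]>z-6]
            print(t,round(r["score"],2),np.round(r["position"]),m.sum(),"med",np.round(np.median(w,0)),"mid",np.round((top.min(0)+top.max(0))/2,1),np.round(np.ptp(top,0)))
print(ctrl.get_obs())
E
```

```text
pics
{'vertical_fov': 54.98772361665832, 'cx': 259.6182103098656, 'cy': 188.33935195291147, 'xyz': array([364.73087136,  22.88548853, 874.43275957]), 'rotation': array([-0.69757459, -0.03428547,  0.0632179 ,  0.71289389]), 'shot': 1}
jar_red 0.84 [214. 125.] 643 med [620.  83.  82.] mid [629.6  84.2  83.2] [51. 49.  9.]
jar_yellow 0.65 [169. 191.] 653 med [475. 182.  82.] mid [480.2 186.2  83.2] [50. 52.  8.]
jar_blue 0.83 [139. 129.] 791 med [617. 253.  81.] mid [624.4 259.6  82.7] [51. 52.  8.]
jar_green 0.62 [282. 114.] 711 med [644. -66.  81.] mid [653.2 -68.   83.1] [53. 50.  8.]
dish_red 0.64 [250. 242.] 1246 med [352.  14.   4.] mid [351.8  14.8   8.6] [90. 91. 10.]
dish_red 0.63 [287. 130.] 460 med [635. -77.   4.] mid [645. -72.  25.] [73. 91. 40.]
dish_red 0.59 [197. 264.] 1303 med [313. 134.   3.] mid [313.9 135.    8.1] [88. 90.  9.]
dish_blue 0.58 [186. 201.] 551 med [470. 167.   4.] mid [481.2 182.6  44.2] [88. 89. 79.]
dish_green 0.93 [218. 140.] 497 med [608.  86.   4.] mid [619.   86.4   8.1] [76. 89.  9.]
dish_white 0.87 [356. 137.] 1068 med [ 619. -259.    3.] mid 
[... 1662 characters left out ...]
1491248, -0.01263044,  1.42337775,  0.0081333 ,
        1.10338527, -0.04038292]), 'qvel': array([ 2.41765266e-04,  7.85638044e-04,  1.71283531e-03, -1.42929951e-03,
       -6.41702419e-05,  9.96243551e-04, -2.32279048e-03]), 'joint_efforts': array([ 4.25403516e-05, -4.69121325e+01,  2.59031849e-01, -1.71342212e+01,
        1.01473572e-02,  1.71354630e-03,  1.59874401e-05]), 'ee_pos': array([255.94861297, 597.47156312, 231.29642458]), 'orientation': array([-1.51186857e-05,  2.00964444e-01,  9.79598536e-01, -1.36691152e-05]), 'force': array([-0.09751065, -0.57348867, -0.20162593]), 'torque': array([-0.00906757, -0.01013537,  0.01784596]), 'finger_force': 0.0, 'finger_gap': 1.0033939797184335}
```

View pics/top.png

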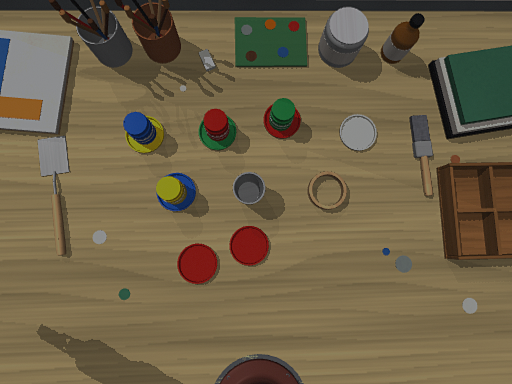

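View pics/scene.png

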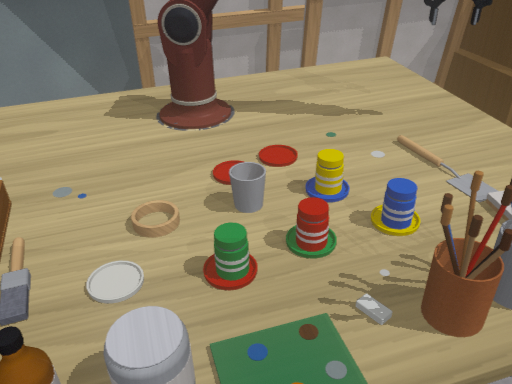

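```bash
python3 - <<'E'
from h import *
from scipy.spatial.transform import Rotation as Ro
from scipy.optimize import least_squares
# circle fits of lids (z 74..92, r=26.5) and dish rims (z 6.5..14, outer edge r=46) from both cameras
L={"red":(630,84),"yellow":(480,186),"blue":(625,260),"green":(655,-68)}
D={"green":(630,86),"blue":(482,184),"yellow":(622,260),"red":(652,-71),"white":(620,-258)}
for n in("top","scene"):
    p=viewer.camera(n);W=world(p);W=W[p["depth"]>0].reshape(-1,3)
    for k,c in L.items():
        w=W[(np.hypot(*(W[:,:2]-c).T)<40)&(W[:,2]>76)&(W[:,2]<90)]
        (cc,r)=cv2.minEnclosingCircle(w[:,:2].astype(np.float32)); print(n,"lid",k,np.round(cc,1),round(r,1),np.round(np.median(w[:,2]),1))
    for k,c in D.items():
        w=W[(np.hypot(*(W[:,:2]-c).T)<56)&(np.hypot(*(W[:,:2]-c).T)>34)&(W[:,2]>7)&(W[:,2]<12)]
        g=least_squares(lambda q:np.hypot(w[:,0]-q[0],w[:,1]-q[1])-44,c,loss="soft_l1").x
        print(n,"dish",k,np.round(g,1),len(w))
p=viewer.camera("top");cv2.imwrite("pics/crop.png",cv2.resize(p["frame"][90:160,110:400,::-1],None,fx=2.7,fy=2.7,interpolation=cv2.INTER_CUBIC))
s=ctrl.get_obs();print(Ro.from_quat(np.roll(s["orientation"],-1)).as_matrix().round(3))
E
```

```text
top lid red [630.5  84.6] 26.4 82.8
top lid yellow [479.3 186.2] 26.3 82.8
top lid blue [624.7 258.8] 26.8 82.8
top lid green [653.8 -67.9] 26.7 82.7
top dish green [626.3  85.6] 126
top dish blue [481.1 183.4] 152
top dish yellow [621.7 259.2] 139
top dish red [652.9 -71.8] 122
top dish white [ 619.4 -257.6] 162
scene lid red [631.9  85.4] 27.5 84.2
scene lid yellow [480.5 185.7] 27.5 84.4
scene lid blue [624.3 259.6] 27.9 84.7
scene lid green [655. -67.] 27.1 83.9
scene dish green [627.1  86.5] 235
scene dish blue [482.1 184. ] 159
scene dish yellow [622.5 259.8] 231
scene dish red [654. -71.] 269
scene dish white [ 621.4 -257. ] 391
[[-0.919  0.394 -0.   ]
 [ 0.394  0.919 -0.   ]
 [ 0.    -0.    -1.   ]]
```

View pics/crop.png

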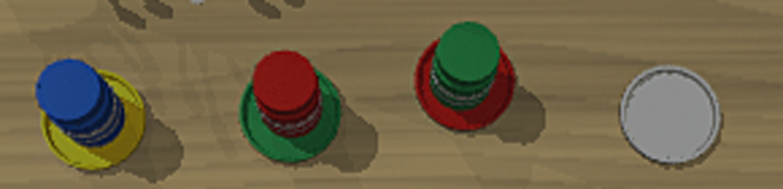

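Pixels in the top view: the look-alike red dishes are at (250,246), (197,264) and (287,125). The third, under the green jar at y≈-71, is farthest right, so it is `dish_red`, and the crop confirms this. In the crop, blue stands in yellow, red in green, green in red, and white is empty. Yellow stands in blue at (175,190) in the full top view. So there are two swaps: red and green, then yellow and blue. The first reach is to the green jar at (654.5, -67.5).

>>> {"api": "drive_tool", "payload": {
  "plan": [0, 0, 0, 1.99, -3.325, 0, 0, 0, 0, 0, 1.99, -3.325, 0, 0, 0, 0, 0, 1.99, -3.325, 0, 0, 0, 0, 0, 1.99, -3.325, 0, 0, 0, 0, 0, 1.99, -3.325, 0, 0],
  "squeeze": 50
}}

```text
clock: 1.67
ee_pos: [356.2, 429.6, 231.5]
orientation: [0.0, 0.201, 0.98, 0.0]
force: [0.3, -0.5, 1.0]
finger_gap: 1.0
finger_force: 0.0
```

>>> {"api": "drive_tool", "payload": {
  "plan": [0, 0, 0, 1.99, -3.325, 0, 0, 0, 0, 0, 1.99, -3.325, 0, 0, 0, 0, 0, 1.99, -3.325, 0, 0, 0, 0, 0, 1.99, -3.325, 0, 0, 0, 0, 0, 1.99, -3.325, 0, 0]
}}

```text
clock: 2.08
ee_pos: [455.8, 263.3, 231.7]
orientation: [0.0, 0.201, 0.98, 0.0]
force: [0.6, 0.4, -0.1]
finger_gap: 1.002
finger_force: 0.0
```

>>> {"api": "drive_tool", "payload": {
  "plan": [0, 0, 0, 1.99, -3.325, 0, 0, 0, 0, 0, 1.99, -3.325, 0, 0, 0, 0, 0, 1.99, -3.325, 0, 0, 0, 0, 0, 1.99, -3.325, 0, 0, 0, 0, 0, 1.99, -3.325, 0, 0]
}}

```text
clock: 2.5
ee_pos: [555.3, 97.0, 231.6]
orientation: [0.0, 0.201, 0.98, 0.0]
force: [0.5, 1.1, -0.1]
finger_gap: 1.003
finger_force: 0.0
```

>>> {"api": "drive_tool", "payload": {
  "plan": [0, 0, 0, 1.99, -3.325, 0, 0, 0, 0, 0, 1.99, -3.325, 0, 0, 0, 0, 0, 1.99, -3.325, 0, 0, 0, 0, 0, 1.99, -3.325, 0, 0, 0, 0, 0, 1.99, -3.325, 0, 0]
}}

```text
clock: 2.92
ee_pos: [654.7, -69.3, 231.5]
orientation: [0.0, 0.201, 0.98, 0.0]
force: [0.8, 0.1, -1.2]
finger_gap: 0.999
finger_force: 0.0
```

>>> {"api": "drive_tool", "payload": {
  "plan": [0, 0, 0, 0, 0, -3, 0, 0, 0, 0, 0, 0, -3, 0, 0, 0, 0, 0, 0, -3, 0, 0, 0, 0, 0, 0, 0, 0]
}}

```text
clock: 3.25
ee_pos: [649.3, -67.2, 134.5]
orientation: [-0.007, 0.201, 0.98, -0.001]
force: [-1.4, 0.2, -1.1]
finger_gap: 0.998
finger_force: 0.0
```

>>> {"api": "drive_tool", "payload": {
  "plan": [0, 0, 0, 0, 0, 0, 0, 0, 0, 0, 0, 0, 0, 0]
}}

```text
clock: 3.42
ee_pos: [655.3, -67.6, 143.1]
orientation: [0.002, 0.201, 0.98, 0.0]
force: [1.0, 0.4, 0.7]
finger_gap: 1.003
finger_force: 0.0
```

>>> {"api": "drive_tool", "payload": {
  "plan": [0, 0, 0, 0, 0, -2, 0, 0, 0, 0, 0, 0, -2.5, 0, 0, 0, 0, 0, 0, -2.5, 0, 0, 0, 0, 0, 0, -1.7, 0, 0, 0, 0, 0, 0, -1.2, 0]
}}

```text
clock: 3.83
ee_pos: [655.1, -67.4, 43.1]
orientation: [0.001, 0.201, 0.98, 0.0]
force: [-0.1, 0.5, 0.2]
finger_gap: 1.003
finger_force: 0.0
```

>>> {"api": "drive_tool", "payload": {
  "plan": [0, 0, 0, 0, 0, -0.9, 0, 0, 0, 0, 0, 0, -0.6, 0, 0, 0, 0, 0, 0, -0.2, 0, 0, 0, 0, 0, 0, 0, 0, 0, 0, 0, 0, 0, 0, 0]
}}

```text
clock: 4.25
ee_pos: [654.8, -67.6, 26.3]
orientation: [0.001, 0.201, 0.98, 0.0]
force: [-0.1, -0.2, 0.3]
finger_gap: 1.004
finger_force: 0.0
```

>>> {"api": "drive_tool", "payload": {
  "plan": [0, 0, 0, 0, 0, 0, 60, 0, 0, 0, 0, 0, 0, 120, 0, 0, 0, 0, 0, 0, 255, 0, 0, 0, 0, 0, 0, 255, 0, 0, 0, 0, 0, 0, 255]
}}

```text
clock: 4.67
ee_pos: [654.7, -67.8, 26.3]
orientation: [0.001, 0.201, 0.98, -0.0]
force: [-0.4, -0.1, 5.3]
finger_gap: 0.641
finger_force: 53.1
```

>>> {"api": "drive_tool", "payload": {
  "plan": [0, 0, 0, 0, 0, 0, 255, 0, 0, 0, 0, 0, 0, 255, 0, 0, 0, 0, 0, 0, 255]
}}

```text
clock: 4.92
ee_pos: [654.7, -67.8, 26.3]
orientation: [0.001, 0.201, 0.98, -0.0]
force: [-0.3, 0.3, 6.1]
finger_gap: 0.64
finger_force: 53.1
```

>>> {"api": "drive_tool", "payload": {
  "plan": [0, 0, 0, 0, 0, 0.5, 255, 0, 0, 0, 0, 0, 1.5, 255, 0, 0, 0, 0, 0, 2.5, 255, 0, 0, 0, 0, 0, 2.5, 255, 0, 0, 0, 0, 0, 2, 255]
}}

```text
clock: 5.33
ee_pos: [653.5, -67.3, 116.0]
orientation: [-0.001, 0.201, 0.98, 0.0]
force: [0.8, -0.7, -1.4]
finger_gap: 0.64
finger_force: 52.5
```

>>> {"api": "drive_tool", "payload": {
  "plan": [0, 0, 0, 0, 0, 1.5, 255, 0, 0, 0, 0, 0, 0.5, 255, 0, 0, 0, 0, 0, 0, 255, 0, 0, 0, -0.3, -1.5, 0, 255, 0, 0, 0, -0.5, -3, 0, 255]
}}

```text
clock: 5.75
ee_pos: [645.6, -106.4, 133.1]
orientation: [-0.002, 0.197, 0.98, 0.003]
force: [0.9, 0.5, -2.0]
finger_gap: 0.641
finger_force: 52.5
```

>>> {"api": "drive_tool", "payload": {
  "plan": [0, 0, 0, -0.7, -4, 0, 255, 0, 0, 0, -0.7, -4, 0, 255, 0, 0, 0, -0.7, -3.5, 0, 255, 0, 0, 0, -0.4, -2.2, 0, 255, 0, 0, 0, -0.1, -0.75, 0, 255]
}}

```text
clock: 6.17
ee_pos: [615.1, -266.2, 133.0]
orientation: [-0.003, 0.206, 0.979, -0.003]
force: [-0.6, -1.4, -1.7]
finger_gap: 0.64
finger_force: 52.6
```

>>> {"api": "drive_tool", "payload": {
  "plan": [0, 0, 0, 0, 0, 0, 255, 0, 0, 0, 0, 0, 0, 255]
}}

```text
clock: 6.33
ee_pos: [619.1, -256.3, 133.7]
orientation: [-0.001, 0.201, 0.98, 0.001]
force: [0.4, 0.7, -2.2]
finger_gap: 0.646
finger_force: 52.6
```

>>> {"api": "drive_tool", "payload": {
  "plan": [0, 0, 0, 0, 0, -1, 255, 0, 0, 0, 0, 0, -2, 255, 0, 0, 0, 0, 0, -2.5, 255, 0, 0, 0, 0, 0, -2, 255, 0, 0, 0, 0, 0, -1.3, 255]
}}

```text
clock: 6.75
ee_pos: [619.1, -253.0, 43.9]
orientation: [-0.002, 0.199, 0.98, 0.001]
force: [0.1, 0.8, -2.1]
finger_gap: 0.636
finger_force: 52.5
```

>>> {"api": "drive_tool", "payload": {
  "plan": [0, 0, 0, 0, 0, -0.8, 255, 0, 0, 0, 0, 0, -0.6, 255, 0, 0, 0, 0, 0, -0.3, 255, 0, 0, 0, 0, 0, 0, 255, 0, 0, 0, 0, 0, 0, 255]
}}

```text
clock: 7.17
ee_pos: [620.7, -257.3, 31.2]
orientation: [0.001, 0.201, 0.98, -0.0]
force: [-0.3, 0.3, -2.1]
finger_gap: 0.64
finger_force: 52.5
```

```bash
cat > look.py <<'E'
from h import *
import sys
p=viewer.camera("scene");W=world(p);cv2.imwrite("pics/s_%s.png"%sys.argv[1],p["frame"][:,:,::-1])
for t in ["jar_red","jar_yellow","jar_blue","jar_green"]:
    for r in spotter.trace(t,p)[:2]:
        w=W[r["mask"]&(p["depth"]>0)]
        if r["score"]<.4 or len(w)<50: continue
        z=np.percentile(w[:,2],97); l=w[abs(w[:,2]-z)<5]; c,rr=cv2.minEnclosingCircle(l[:,:2].astype(np.float32))
        print(t,round(r["score"],2),"lid",np.round(c,1),round(rr,1),"z",round(z,1),"minz",round(np.percentile(w[:,2],1),1))
E
python3 look.py a
```

```text
jar_red 0.97 lid [632.8  84.8] 27.0 z 85.4 minz 5.8
jar_yellow 0.69 lid [480.8 186.5] 27.1 z 85.9 minz 8.6
jar_yellow 0.51 lid [482.7 183.9] 46.3 z 11.9 minz 0.1
jar_blue 0.6 lid [625.8 259.4] 26.3 z 85.8 minz 8.8
jar_green 0.7 lid [631.3  83.9] 27.6 z 85.4 minz 7.2
jar_green 0.64 lid [ 623.4 -255.7] 27.2 z 89.6 minz 10.5
```

>>> {"api": "drive_tool", "payload": {
  "plan": [0, 0, 0, 0, 0, -0.3, 255, 0, 0, 0, 0, 0, -0.2, 255, 0, 0, 0, 0, 0, 0, 255]
}}

```text
clock: 7.67
ee_pos: [620.2, -257.2, 26.3]
orientation: [0.0, 0.201, 0.98, -0.0]
force: [-1.6, 0.3, 3.8]
finger_gap: 0.637
finger_force: 53.1
```

>>> {"api": "drive_tool", "payload": {
  "plan": [0, 0, 0, 0, 0, 0, 0, 0, 0, 0, 0, 0, 0, 0, 0, 0, 0, 0, 0, 0, 0, 0, 0, 0, 0, 0, 0, 0]
}}

```text
clock: 8.0
ee_pos: [620.0, -257.1, 25.2]
orientation: [0.0, 0.201, 0.98, -0.0]
force: [0.0, -0.0, -0.4]
finger_gap: 1.0
finger_force: 0.0
```

>>> {"api": "drive_tool", "payload": {
  "plan": [0, 0, 0, 0, 0, 1, 0, 0, 0, 0, 0, 0, 2.5, 0, 0, 0, 0, 0, 0, 3, 0, 0, 0, 0, 0, 0, 3, 0, 0, 0, 0, 0, 0, 2, 0]
}}

```text
clock: 8.42
ee_pos: [621.3, -257.7, 144.3]
orientation: [0.002, 0.201, 0.98, -0.0]
force: [-0.3, -0.6, -0.1]
finger_gap: 1.002
finger_force: 0.0
```

>>> {"api": "drive_tool", "payload": {
  "plan": [0, 0, 0, 0, 2, 0, 0, 0, 0, 0, 0, 4, 0, 0, 0, 0, 0, 0, 4, 0, 0, 0, 0, 0, 0.2, 4, 0, 0, 0, 0, 0, 0.2, 4, 0, 0]
}}

```text
clock: 8.83
ee_pos: [623.9, -75.5, 141.3]
orientation: [0.001, 0.201, 0.98, 0.0]
force: [0.5, -0.1, 1.0]
finger_gap: 1.001
finger_force: 0.0
```

>>> {"api": "drive_tool", "payload": {
  "plan": [0, 0, 0, 0.2, 4, 0, 0, 0, 0, 0, 0.2, 4, 0, 0, 0, 0, 0, 0.2, 4, 0, 0, 0, 0, 0, 0.1, 3, 0, 0, 0, 0, 0, 0, 1.2, 0, 0]
}}

```text
clock: 9.25
ee_pos: [630.6, 93.5, 141.0]
orientation: [-0.0, 0.197, 0.98, 0.003]
force: [-0.3, 1.0, 0.2]
finger_gap: 1.001
finger_force: 0.0
```

>>> {"api": "drive_tool", "payload": {
  "plan": [0, 0, 0, 0, 0, 0, 0, 0, 0, 0, 0, 0, 0, 0]
}}

```text
clock: 9.42
ee_pos: [631.0, 84.0, 140.7]
orientation: [0.0, 0.201, 0.98, -0.001]
force: [0.1, -0.8, -0.5]
finger_gap: 1.002
finger_force: 0.0
```

```bash
python3 look.py b
```

```text
jar_red 0.56 lid [631.4  84.8] 27.6 z 85.5 minz 6.6
jar_yellow 0.86 lid [480.1 186.4] 27.8 z 86.0 minz 3.6
jar_blue 0.76 lid [625.7 259.8] 27.1 z 85.8 minz 8.2
jar_green 0.85 lid [ 622.1 -256.9] 27.0 z 84.8 minz 5.6
```

>>> {"api": "drive_tool", "payload": {
  "plan": [0, 0, 0, 0, 0.1, -2, 0, 0, 0, 0, 0, 0, -2.5, 0, 0, 0, 0, 0, 0, -2.5, 0, 0, 0, 0, 0, 0, -1.7, 0, 0, 0, 0, 0, 0, -1.2, 0]
}}

```text
clock: 10.08
ee_pos: [629.9, 84.2, 39.2]
orientation: [-0.001, 0.202, 0.979, -0.001]
force: [-0.7, 0.3, 0.2]
finger_gap: 0.999
finger_force: 0.0
```

>>> {"api": "drive_tool", "payload": {
  "plan": [0, 0, 0, 0, 0, -0.9, 0, 0, 0, 0, 0, 0, -0.6, 0, 0, 0, 0, 0, 0, -0.1, 0, 0, 0, 0, 0, 0, 0, 0, 0, 0, 0, 0, 0, 0, 60]
}}

```text
clock: 10.5
ee_pos: [631.8, 86.0, 26.3]
orientation: [0.001, 0.201, 0.98, 0.0]
force: [0.2, 1.2, 0.4]
finger_gap: 0.884
finger_force: 0.0
```

>>> {"api": "drive_tool", "payload": {
  "plan": [0, 0, 0, 0, 0, 0, 120, 0, 0, 0, 0, 0, 0, 255, 0, 0, 0, 0, 0, 0, 255, 0, 0, 0, 0, 0, 0, 255, 0, 0, 0, 0, 0, 0, 255]
}}

```text
clock: 10.92
ee_pos: [631.8, 85.9, 26.6]
orientation: [0.001, 0.201, 0.98, 0.0]
force: [-0.3, -0.5, 6.5]
finger_gap: 0.639
finger_force: 53.5
```

>>> {"api": "drive_tool", "payload": {
  "plan": [0, 0, 0, 0, 0, 0.5, 255, 0, 0, 0, 0, 0, 1.5, 255, 0, 0, 0, 0, 0, 2.5, 255, 0, 0, 0, 0, 0, 2.5, 255, 0, 0, 0, 0, 0, 2, 255]
}}

```text
clock: 11.33
ee_pos: [630.6, 86.1, 116.2]
orientation: [-0.0, 0.201, 0.98, -0.0]
force: [0.5, -0.7, -2.2]
finger_gap: 0.638
finger_force: 52.9
```

>>> {"api": "drive_tool", "payload": {
  "plan": [0, 0, 0, 0, 0, 1.5, 255, 0, 0, 0, 0, 0, 0.5, 255, 0, 0, 0, 0, 0, 0, 255, 0, 0, 0, 0.2, -1.5, 0, 255, 0, 0, 0, 0.4, -2.8, 0, 255]
}}

```text
clock: 11.75
ee_pos: [635.2, 48.0, 133.3]
orientation: [-0.003, 0.197, 0.98, 0.002]
force: [-0.3, -0.2, -2.4]
finger_gap: 0.635
finger_force: 53.0
```

>>> {"api": "drive_tool", "payload": {
  "plan": [0, 0, 0, 0.5, -3.5, 0, 255, 0, 0, 0, 0.5, -3.5, 0, 255, 0, 0, 0, 0.4, -2.6, 0, 255, 0, 0, 0, 0.2, -1.2, 0, 255, 0, 0, 0, 0.1, -0.5, 0, 255]
}}

```text
clock: 12.17
ee_pos: [652.6, -75.7, 133.3]
orientation: [-0.002, 0.204, 0.979, -0.002]
force: [-0.5, -0.4, -1.9]
finger_gap: 0.641
finger_force: 53.0
```

>>> {"api": "drive_tool", "payload": {
  "plan": [0, 0, 0, 0, 0, 0, 255, 0, 0, 0, 0, 0, 0, 255, 0, 0, 0, 0, 0, 0, 255]
}}

```text
clock: 12.42
ee_pos: [653.7, -66.6, 134.8]
orientation: [-0.001, 0.199, 0.98, 0.001]
force: [0.2, 0.5, -2.6]
finger_gap: 0.636
finger_force: 53.0
```

>>> {"api": "drive_tool", "payload": {
  "plan": [0, 0, 0, 0, -0.1, -1, 255, 0, 0, 0, 0, 0, -2, 255, 0, 0, 0, 0, 0, -2.5, 255, 0, 0, 0, 0, 0, -2, 255, 0, 0, 0, 0, 0, -1.5, 255]
}}

```text
clock: 12.83
ee_pos: [652.5, -69.0, 42.6]
orientation: [-0.002, 0.2, 0.98, 0.0]
force: [-0.2, 0.1, -2.3]
finger_gap: 0.637
finger_force: 53.0
```

>>> {"api": "drive_tool", "payload": {
  "plan": [0, 0, 0, 0, 0, -1, 255, 0, 0, 0, 0, 0, -0.6, 255, 0, 0, 0, 0, 0, -0.4, 255, 0, 0, 0, 0, 0, 0, 255, 0, 0, 0, 0, 0, 0, 255]
}}

```text
clock: 13.25
ee_pos: [654.4, -70.1, 26.7]
orientation: [0.0, 0.201, 0.98, 0.0]
force: [-2.3, 1.2, 3.0]
finger_gap: 0.641
finger_force: 53.4
```

>>> {"api": "drive_tool", "payload": {
  "plan": [0, 0, 0, 0, 0, 0, 255, 0, 0, 0, 0, 0, 0, 255]
}}

```text
clock: 13.42
ee_pos: [654.4, -70.1, 26.7]
orientation: [0.0, 0.201, 0.98, 0.001]
force: [-3.7, 1.8, 5.8]
finger_gap: 0.638
finger_force: 53.7
```

>>> {"api": "drive_tool", "payload": {
  "plan": [0, 0, 0, 0, 0, 0, 0, 0, 0, 0, 0, 0, 0, 0, 0, 0, 0, 0, 0, 0, 0, 0, 0, 0, 0, 0, 0, 0]
}}

```text
clock: 13.75
ee_pos: [654.3, -71.5, 25.2]
orientation: [0.0, 0.201, 0.98, -0.0]
force: [1.5, -0.1, -0.1]
finger_gap: 1.001
finger_force: 0.0
```

>>> {"api": "drive_tool", "payload": {
  "plan": [0, 0, 0, 0, 0, 1, 0, 0, 0, 0, 0, 0, 2.5, 0, 0, 0, 0, 0, 0, 3, 0, 0, 0, 0, 0, 0, 3, 0, 0, 0, 0, 0, 0, 2, 0]
}}

```text
clock: 14.17
ee_pos: [655.5, -71.4, 144.2]
orientation: [0.002, 0.201, 0.98, 0.0]
force: [0.9, -0.4, 0.4]
finger_gap: 1.001
finger_force: 0.0
```

>>> {"api": "drive_tool", "payload": {
  "plan": [0, 0, 0, -0.4, -2, 0, 0, 0, 0, 0, -0.7, -4, 0, 0, 0, 0, 0, -0.7, -4, 0, 0, 0, 0, 0, -0.7, -4, 0, 0, 0, 0, 0, -0.5, -3, 0, 0]
}}

```text
clock: 14.58
ee_pos: [622.6, -246.3, 141.4]
orientation: [0.001, 0.203, 0.979, -0.002]
force: [0.5, -0.6, 0.2]
finger_gap: 0.996
finger_force: 0.0
```

>>> {"api": "drive_tool", "payload": {
  "plan": [0, 0, 0, -0.35, -1.7, 0, 0, 0, 0, 0, 0, 0, 0, 0, 0, 0, 0, 0, 0, 0, 0, 0, 0, 0, 0, 0, 0, 0, 0, 0, 0, 0, 0, 0, 0]
}}

```text
clock: 15.0
ee_pos: [621.5, -255.0, 140.5]
orientation: [0.0, 0.199, 0.98, 0.001]
force: [0.3, 0.4, 0.7]
finger_gap: 0.998
finger_force: 0.0
```

```bash
python3 look.py c
```

```text
jar_red 0.65 lid [623.3 259.9] 46.6 z 13.3 minz 0.0
jar_red 0.62 lid [655.1 -69. ] 26.9 z 85.2 minz 5.3
jar_yellow 0.93 lid [480.5 187.1] 27.0 z 85.7 minz 7.3
jar_blue 0.88 lid [625.5 259.7] 27.3 z 85.8 minz 8.0
jar_green 0.7 lid [ 620.8 -255.8] 27.5 z 84.8 minz 3.2
jar_green 0.63 lid [625.5 259.7] 27.3 z 85.8 minz 6.6
```

>>> {"api": "drive_tool", "payload": {
  "plan": [0, 0, 0, 0, 0, -2, 0, 0, 0, 0, 0, 0, -2.5, 0, 0, 0, 0, 0, 0, -2.5, 0, 0, 0, 0, 0, 0, -1.7, 0, 0, 0, 0, 0, 0, -1.2, 0]
}}

```text
clock: 15.67
ee_pos: [619.4, -257.2, 39.0]
orientation: [-0.002, 0.201, 0.98, 0.0]
force: [-0.4, -0.0, -0.6]
finger_gap: 1.003
finger_force: 0.0
```

>>> {"api": "drive_tool", "payload": {
  "plan": [0, 0, 0, 0, 0, -0.9, 0, 0, 0, 0, 0, 0, -0.6, 0, 0, 0, 0, 0, 0, -0.1, 0, 0, 0, 0, 0, 0, 0, 0, 0, 0, 0, 0, 0, 0, 60]
}}

```text
clock: 16.08
ee_pos: [621.3, -258.4, 26.4]
orientation: [0.001, 0.201, 0.98, -0.0]
force: [-0.4, 0.4, 0.5]
finger_gap: 0.882
finger_force: 0.0
```

>>> {"api": "drive_tool", "payload": {
  "plan": [0, 0, 0, 0, 0, 0, 120, 0, 0, 0, 0, 0, 0, 255, 0, 0, 0, 0, 0, 0, 255, 0, 0, 0, 0, 0, 0, 255, 0, 0, 0, 0, 0, 0, 255]
}}

```text
clock: 16.5
ee_pos: [621.5, -258.3, 26.7]
orientation: [0.001, 0.201, 0.98, -0.0]
force: [-0.5, 0.5, 5.6]
finger_gap: 0.64
finger_force: 53.1
```

>>> {"api": "drive_tool", "payload": {
  "plan": [0, 0, 0, 0, 0, 0.5, 255, 0, 0, 0, 0, 0, 1.5, 255, 0, 0, 0, 0, 0, 2.5, 255, 0, 0, 0, 0, 0, 2.5, 255, 0, 0, 0, 0, 0, 2, 255]
}}

```text
clock: 16.92
ee_pos: [619.9, -258.0, 116.1]
orientation: [-0.001, 0.201, 0.98, -0.0]
force: [0.4, 0.8, -1.9]
finger_gap: 0.641
finger_force: 52.4
```

>>> {"api": "drive_tool", "payload": {
  "plan": [0, 0, 0, 0, 0, 1.5, 255, 0, 0, 0, 0, 0, 0.5, 255, 0, 0, 0, 0, 0, 0, 255, 0, 0, 0, 0, 1.5, 0, 255, 0, 0, 0, 0.1, 3, 0, 255]
}}

```text
clock: 17.33
ee_pos: [618.6, -217.9, 133.3]
orientation: [-0.002, 0.205, 0.979, -0.002]
force: [-0.4, -0.5, -1.9]
finger_gap: 0.643
finger_force: 52.5
```

>>> {"api": "drive_tool", "payload": {
  "plan": [0, 0, 0, 0, 4, 0, 255, 0, 0, 0, 0.1, 4, 0, 255, 0, 0, 0, 0.1, 4, 0, 255, 0, 0, 0, 0.1, 4, 0, 255, 0, 0, 0, 0, 4, 0, 255]
}}

```text
clock: 17.75
ee_pos: [622.5, -9.5, 133.2]
orientation: [-0.002, 0.2, 0.98, 0.0]
force: [0.7, 1.3, -1.8]
finger_gap: 0.64
finger_force: 52.4
```

>>> {"api": "drive_tool", "payload": {
  "plan": [0, 0, 0, 0.1, 4, 0, 255, 0, 0, 0, 0.1, 3, 0, 255, 0, 0, 0, 0, 1.8, 0, 255, 0, 0, 0, 0, 0.8, 0, 255, 0, 0, 0, 0, 0.2, 0, 255]
}}

```text
clock: 18.17
ee_pos: [624.7, 88.5, 133.6]
orientation: [-0.002, 0.199, 0.98, 0.0]
force: [-0.2, -0.3, -1.5]
finger_gap: 0.641
finger_force: 52.5
```

>>> {"api": "drive_tool", "payload": {
  "plan": [0, 0, 0, 0, 0, 0, 255, 0, 0, 0, 0, 0, 0, 255, 0, 0, 0, 0, 0, 0, 255]
}}

```text
clock: 18.42
ee_pos: [626.5, 81.8, 135.1]
orientation: [-0.0, 0.203, 0.979, -0.001]
force: [0.8, -0.1, -1.2]
finger_gap: 0.639
finger_force: 52.5
```

>>> {"api": "drive_tool", "payload": {
  "plan": [0, 0, 0, 0, 0.1, -1, 255, 0, 0, 0, 0, 0, -2, 255, 0, 0, 0, 0, 0, -2.5, 255, 0, 0, 0, 0, 0, -2, 255, 0, 0, 0, 0, 0, -1.5, 255]
}}

```text
clock: 18.83
ee_pos: [625.2, 84.5, 42.7]
orientation: [-0.001, 0.202, 0.979, -0.001]
force: [-1.6, 0.0, -1.1]
finger_gap: 0.637
finger_force: 52.5
```

>>> {"api": "drive_tool", "payload": {
  "plan": [0, 0, 0, 0, 0, -1, 255, 0, 0, 0, 0, 0, -0.6, 255, 0, 0, 0, 0, 0, -0.4, 255, 0, 0, 0, 0, 0, 0, 255, 0, 0, 0, 0, 0, 0, 255]
}}

```text
clock: 19.25
ee_pos: [626.5, 85.1, 26.7]
orientation: [0.0, 0.201, 0.98, -0.0]
force: [-3.2, -1.0, 4.7]
finger_gap: 0.639
finger_force: 53.0
```

>>> {"api": "drive_tool", "payload": {
  "plan": [0, 0, 0, 0, 0, 0, 255, 0, 0, 0, 0, 0, 0, 255]
}}

```text
clock: 19.42
ee_pos: [626.6, 85.1, 26.7]
orientation: [0.0, 0.201, 0.98, -0.0]
force: [-3.1, -1.6, 5.8]
finger_gap: 0.643
finger_force: 53.1
```

>>> {"api": "drive_tool", "payload": {
  "plan": [0, 0, 0, 0, 0, 0, 0, 0, 0, 0, 0, 0, 0, 0, 0, 0, 0, 0, 0, 0, 0, 0, 0, 0, 0, 0, 0, 0]
}}

```text
clock: 19.75
ee_pos: [626.9, 86.2, 25.3]
orientation: [0.0, 0.201, 0.98, 0.0]
force: [-0.6, 1.0, 0.5]
finger_gap: 1.002
finger_force: 0.0
```

>>> {"api": "drive_tool", "payload": {
  "plan": [0, 0, 0, 0, 0, 1, 0, 0, 0, 0, 0, 0, 2.5, 0, 0, 0, 0, 0, 0, 3, 0, 0, 0, 0, 0, 0, 3, 0, 0, 0, 0, 0, 0, 2, 0]
}}

```text
clock: 20.17
ee_pos: [628.0, 86.1, 144.1]
orientation: [0.002, 0.201, 0.98, 0.001]
force: [1.3, -0.4, 0.2]
finger_gap: 1.004
finger_force: 0.0
```

>>> {"api": "drive_tool", "payload": {
  "plan": [0, 0, 0, -1.5, 1, 0, 0, 0, 0, 0, -3, 2, 0, 0, 0, 0, 0, -3.2, 2.2, 0, 0, 0, 0, 0, -3.2, 2.2, 0, 0, 0, 0, 0, -2.4, 1.6, 0, 0]
}}

```text
clock: 20.58
ee_pos: [490.6, 178.3, 141.0]
orientation: [-0.001, 0.2, 0.98, 0.001]
force: [-0.4, 0.9, 0.5]
finger_gap: 1.001
finger_force: 0.0
```

>>> {"api": "drive_tool", "payload": {
  "plan": [0, 0, 0, -1.4, 1.0, 0, 0, 0, 0, 0, 0, 0, 0, 0, 0, 0, 0, 0, 0, 0, 0, 0, 0, 0, 0, 0, 0, 0, 0, 0, 0, 0, 0, 0, 0]
}}

```text
clock: 21.0
ee_pos: [481.1, 184.7, 140.6]
orientation: [0.001, 0.202, 0.979, -0.0]
force: [1.0, 0.3, -0.5]
finger_gap: 0.998
finger_force: 0.0
```

```bash
python3 look.py d
```

```text
jar_yellow 0.56 lid [481.6 186.9] 26.7 z 85.8 minz 6.4
jar_blue 0.96 lid [626.4 260.7] 27.1 z 85.9 minz 8.1
jar_blue 0.46 lid [626.  86.] 26.6 z 85.5 minz 6.4
jar_green 0.77 lid [626.  86.] 26.6 z 85.5 minz 0.6
```

>>> {"api": "drive_tool", "payload": {
  "plan": [0, 0, 0, 0, 0, -2, 0, 0, 0, 0, 0, 0, -2.5, 0, 0, 0, 0, 0, 0, -2.5, 0, 0, 0, 0, 0, 0, -1.7, 0, 0, 0, 0, 0, 0, -1.2, 0]
}}

```text
clock: 21.67
ee_pos: [478.8, 185.4, 39.4]
orientation: [-0.001, 0.201, 0.98, -0.001]
force: [1.1, 0.4, 0.0]
finger_gap: 1.0
finger_force: 0.0
```

>>> {"api": "drive_tool", "payload": {
  "plan": [0, 0, 0, 0, 0, -0.9, 0, 0, 0, 0, 0, 0, -0.6, 0, 0, 0, 0, 0, 0, -0.1, 0, 0, 0, 0, 0, 0, 0, 0, 0, 0, 0, 0, 0, 0, 60]
}}

```text
clock: 22.08
ee_pos: [480.0, 186.1, 25.9]
orientation: [0.001, 0.201, 0.98, 0.0]
force: [0.0, -0.7, -1.2]
finger_gap: 0.885
finger_force: 0.0
```

>>> {"api": "drive_tool", "payload": {
  "plan": [0, 0, 0, 0, 0, 0, 120, 0, 0, 0, 0, 0, 0, 255, 0, 0, 0, 0, 0, 0, 255, 0, 0, 0, 0, 0, 0, 255, 0, 0, 0, 0, 0, 0, 255]
}}

```text
clock: 22.5
ee_pos: [480.1, 186.3, 26.4]
orientation: [0.001, 0.201, 0.98, 0.001]
force: [-0.7, -0.2, 5.9]
finger_gap: 0.639
finger_force: 52.2
```

>>> {"api": "drive_tool", "payload": {
  "plan": [0, 0, 0, 0, 0, 0.5, 255, 0, 0, 0, 0, 0, 1.5, 255, 0, 0, 0, 0, 0, 2.5, 255, 0, 0, 0, 0, 0, 2.5, 255, 0, 0, 0, 0, 0, 2, 255]
}}

```text
clock: 22.92
ee_pos: [479.2, 185.8, 116.6]
orientation: [-0.0, 0.201, 0.98, -0.0]
force: [0.6, -0.3, -2.1]
finger_gap: 0.639
finger_force: 53.2
```

>>> {"api": "drive_tool", "payload": {
  "plan": [0, 0, 0, 0, 0, 1.5, 255, 0, 0, 0, 0, 0, 0.5, 255, 0, 0, 0, 0, 0, 0, 255, 0, 0, 0, 0.4, -1.4, 0, 255, 0, 0, 0, 0.9, -2.8, 0, 255]
}}

```text
clock: 23.33
ee_pos: [490.1, 148.3, 133.9]
orientation: [-0.002, 0.197, 0.98, 0.001]
force: [0.9, 0.0, -2.7]
finger_gap: 0.64
finger_force: 53.2
```

>>> {"api": "drive_tool", "payload": {
  "plan": [0, 0, 0, 1.2, -3.8, 0, 255, 0, 0, 0, 1.2, -3.8, 0, 255, 0, 0, 0, 1.2, -3.8, 0, 255, 0, 0, 0, 1.2, -3.8, 0, 255, 0, 0, 0, 1.2, -3.8, 0, 255]
}}

```text
clock: 23.75
ee_pos: [551.4, -47.9, 133.5]
orientation: [-0.002, 0.201, 0.98, -0.0]
force: [1.3, -0.5, -2.5]
finger_gap: 0.643
finger_force: 53.2
```

>>> {"api": "drive_tool", "payload": {
  "plan": [0, 0, 0, 1.2, -3.8, 0, 255, 0, 0, 0, 1.2, -3.8, 0, 255, 0, 0, 0, 1.2, -3.8, 0, 255, 0, 0, 0, 1.2, -3.8, 0, 255, 0, 0, 0, 1.0, -3.2, 0, 255]
}}

```text
clock: 24.17
ee_pos: [609.3, -233.5, 132.9]
orientation: [-0.002, 0.202, 0.979, -0.001]
force: [0.8, -0.7, -2.1]
finger_gap: 0.641
finger_force: 53.2
```

>>> {"api": "drive_tool", "payload": {
  "plan": [0, 0, 0, 0.6, -1.9, 0, 255, 0, 0, 0, 0.3, -0.9, 0, 255, 0, 0, 0, 0, 0, 0, 255, 0, 0, 0, 0, 0, 0, 255, 0, 0, 0, 0, 0, 0, 255]
}}

```text
clock: 24.58
ee_pos: [619.3, -254.3, 134.4]
orientation: [-0.001, 0.199, 0.98, 0.002]
force: [-0.0, 0.5, -2.5]
finger_gap: 0.64
finger_force: 53.2
```

>>> {"api": "drive_tool", "payload": {
  "plan": [0, 0, 0, 0, 0, -1, 255, 0, 0, 0, 0, 0, -2, 255, 0, 0, 0, 0, 0, -2.5, 255, 0, 0, 0, 0, 0, -2, 255, 0, 0, 0, 0, 0, -1.5, 255]
}}

```text
clock: 25.0
ee_pos: [618.2, -255.2, 42.7]
orientation: [-0.002, 0.2, 0.98, 0.001]
force: [-0.5, 0.5, -2.0]
finger_gap: 0.641
finger_force: 53.2
```

>>> {"api": "drive_tool", "payload": {
  "plan": [0, 0, 0, 0, 0, -1, 255, 0, 0, 0, 0, 0, -0.6, 255, 0, 0, 0, 0, 0, -0.4, 255, 0, 0, 0, 0, 0, 0, 255, 0, 0, 0, 0, 0, 0, 255]
}}

```text
clock: 25.42
ee_pos: [620.5, -257.5, 26.5]
orientation: [0.001, 0.201, 0.98, 0.0]
force: [0.0, 1.1, 0.2]
finger_gap: 0.642
finger_force: 53.5
```

>>> {"api": "drive_tool", "payload": {
  "plan": [0, 0, 0, 0, 0, 0, 255, 0, 0, 0, 0, 0, 0, 255]
}}

```text
clock: 25.58
ee_pos: [620.4, -257.5, 26.5]
orientation: [0.001, 0.201, 0.98, 0.0]
force: [-1.5, 1.9, 3.7]
finger_gap: 0.642
finger_force: 53.7
```

>>> {"api": "drive_tool", "payload": {
  "plan": [0, 0, 0, 0, 0, 0, 0, 0, 0, 0, 0, 0, 0, 0, 0, 0, 0, 0, 0, 0, 0, 0, 0, 0, 0, 0, 0, 0]
}}

```text
clock: 25.92
ee_pos: [619.5, -258.6, 25.3]
orientation: [0.0, 0.201, 0.98, -0.0]
force: [0.5, 0.5, 0.3]
finger_gap: 1.003
finger_force: 0.0
```

>>> {"api": "drive_tool", "payload": {
  "plan": [0, 0, 0, 0, 0, 1, 0, 0, 0, 0, 0, 0, 2.5, 0, 0, 0, 0, 0, 0, 3, 0, 0, 0, 0, 0, 0, 3, 0, 0, 0, 0, 0, 0, 2, 0]
}}

```text
clock: 26.33
ee_pos: [620.8, -258.8, 144.3]
orientation: [0.002, 0.201, 0.98, -0.001]
force: [1.1, -0.2, 0.1]
finger_gap: 1.002
finger_force: 0.0
```

>>> {"api": "drive_tool", "payload": {
  "plan": [0, 0, 0, 0, 1.8, 0, 0, 0, 0, 0, 0, 3.3, 0, 0, 0, 0, 0, 0, 4, 0, 0, 0, 0, 0, 0.1, 4, 0, 0, 0, 0, 0, 0, 4, 0, 0]
}}

```text
clock: 26.75
ee_pos: [620.6, -85.7, 141.3]
orientation: [0.001, 0.202, 0.979, 0.0]
force: [0.7, 1.0, 0.3]
finger_gap: 0.997
finger_force: 0.0
```

>>> {"api": "drive_tool", "payload": {
  "plan": [0, 0, 0, 0.1, 4, 0, 0, 0, 0, 0, 0, 4, 0, 0, 0, 0, 0, 0.1, 4, 0, 0, 0, 0, 0, 0, 4, 0, 0, 0, 0, 0, 0.1, 4, 0, 0]
}}

```text
clock: 27.17
ee_pos: [623.4, 114.8, 141.3]
orientation: [0.0, 0.201, 0.98, 0.0]
force: [0.8, 0.2, 0.3]
finger_gap: 1.004
finger_force: 0.0
```

>>> {"api": "drive_tool", "payload": {
  "plan": [0, 0, 0, 0.1, 4, 0, 0, 0, 0, 0, 0, 4, 0, 0, 0, 0, 0, 0, 3.3, 0, 0, 0, 0, 0, 0, 2, 0, 0, 0, 0, 0, 0, 1.2, 0, 0]
}}

```text
clock: 27.58
ee_pos: [623.4, 263.2, 140.9]
orientation: [-0.0, 0.198, 0.98, 0.002]
force: [0.0, 1.1, -0.3]
finger_gap: 1.004
finger_force: 0.0
```

>>> {"api": "drive_tool", "payload": {
  "plan": [0, 0, 0, 0, 0, 0, 0, 0, 0, 0, 0, 0, 0, 0, 0, 0, 0, 0, 0, 0, 0, 0, 0, 0, 0, 0, 0, 0]
}}

```text
clock: 27.92
ee_pos: [625.3, 254.4, 140.5]
orientation: [0.0, 0.203, 0.979, -0.001]
force: [-0.1, 0.2, -0.1]
finger_gap: 0.998
finger_force: 0.0
```

```bash
python3 look.py e
```

```text
jar_red 0.84 lid [655.2 -70. ] 26.8 z 85.2 minz 6.7
jar_yellow 0.79 lid [ 622.  -256.5] 26.1 z 84.8 minz 6.8
jar_blue 0.96 lid [625.7 260. ] 27.2 z 85.9 minz 6.6
jar_green 0.88 lid [626.5  85.1] 27.1 z 85.5 minz 6.4
```

>>> {"api": "drive_tool", "payload": {
  "plan": [0, 0, 0, 0, 0.2, -2, 0, 0, 0, 0, 0, 0, -2.5, 0, 0, 0, 0, 0, 0, -2.5, 0, 0, 0, 0, 0, 0, -1.7, 0, 0, 0, 0, 0, 0, -1.2, 0]
}}

```text
clock: 28.58
ee_pos: [623.3, 259.3, 39.0]
orientation: [-0.001, 0.201, 0.98, -0.001]
force: [-0.0, 0.3, 0.4]
finger_gap: 1.001
finger_force: 0.0
```

>>> {"api": "drive_tool", "payload": {
  "plan": [0, 0, 0, 0, 0, -0.9, 0, 0, 0, 0, 0, 0, -0.6, 0, 0, 0, 0, 0, 0, -0.1, 0, 0, 0, 0, 0, 0, 0, 0, 0, 0, 0, 0, 0, 0, 60]
}}

```text
clock: 29.0
ee_pos: [625.3, 260.3, 26.4]
orientation: [0.001, 0.201, 0.98, 0.001]
force: [-1.0, -0.1, -0.7]
finger_gap: 0.883
finger_force: 0.0
```

>>> {"api": "drive_tool", "payload": {
  "plan": [0, 0, 0, 0, 0, 0, 120, 0, 0, 0, 0, 0, 0, 255, 0, 0, 0, 0, 0, 0, 255, 0, 0, 0, 0, 0, 0, 255, 0, 0, 0, 0, 0, 0, 255]
}}

```text
clock: 29.42
ee_pos: [625.4, 260.2, 26.6]
orientation: [0.001, 0.201, 0.98, 0.001]
force: [-0.7, 0.4, 5.5]
finger_gap: 0.638
finger_force: 53.4
```

>>> {"api": "drive_tool", "payload": {
  "plan": [0, 0, 0, 0, 0, 0.5, 255, 0, 0, 0, 0, 0, 1.5, 255, 0, 0, 0, 0, 0, 2.5, 255, 0, 0, 0, 0, 0, 2.5, 255, 0, 0, 0, 0, 0, 2, 255]
}}

```text
clock: 29.83
ee_pos: [624.0, 259.9, 116.1]
orientation: [-0.0, 0.201, 0.98, -0.0]
force: [-0.1, -0.2, -1.2]
finger_gap: 0.632
finger_force: 52.8
```

>>> {"api": "drive_tool", "payload": {
  "plan": [0, 0, 0, 0, 0, 1.5, 255, 0, 0, 0, 0, 0, 0.5, 255, 0, 0, 0, 0, 0, 0, 255, 0, 0, 0, -1.5, -0.8, 0, 255, 0, 0, 0, -2.8, -1.5, 0, 255]
}}

```text
clock: 30.25
ee_pos: [582.2, 238.2, 133.1]
orientation: [0.0, 0.2, 0.98, 0.0]
force: [0.7, -0.0, -2.1]
finger_gap: 0.635
finger_force: 53.0
```

>>> {"api": "drive_tool", "payload": {
  "plan": [0, 0, 0, -3.2, -1.7, 0, 255, 0, 0, 0, -3, -1.6, 0, 255, 0, 0, 0, -2, -1.1, 0, 255, 0, 0, 0, -1.2, -0.6, 0, 255, 0, 0, 0, -0.6, -0.3, 0, 255]
}}

```text
clock: 30.67
ee_pos: [477.9, 182.2, 133.8]
orientation: [-0.003, 0.201, 0.98, -0.002]
force: [0.4, 0.6, -1.4]
finger_gap: 0.641
finger_force: 53.0
```

>>> {"api": "drive_tool", "payload": {
  "plan": [0, 0, 0, 0, 0, 0, 255, 0, 0, 0, 0, 0, 0, 255, 0, 0, 0, 0, 0, 0, 255]
}}

```text
clock: 30.92
ee_pos: [482.6, 184.7, 135.0]
orientation: [0.0, 0.201, 0.98, 0.0]
force: [1.7, -0.3, -2.3]
finger_gap: 0.641
finger_force: 53.0
```

>>> {"api": "drive_tool", "payload": {
  "plan": [0, 0, 0, 0, 0, -1, 255, 0, 0, 0, 0, 0, -2, 255, 0, 0, 0, 0, 0, -2.5, 255, 0, 0, 0, 0, 0, -2, 255, 0, 0, 0, 0, 0, -1.5, 255]
}}

```text
clock: 31.33
ee_pos: [481.2, 184.1, 42.7]
orientation: [-0.001, 0.201, 0.98, -0.001]
force: [-0.5, 0.1, -1.5]
finger_gap: 0.638
finger_force: 53.0
```

>>> {"api": "drive_tool", "payload": {
  "plan": [0, 0, 0, 0, 0, -1, 255, 0, 0, 0, 0, 0, -0.6, 255, 0, 0, 0, 0, 0, -0.4, 255, 0, 0, 0, 0, 0, 0, 255, 0, 0, 0, 0, 0, 0, 255]
}}

```text
clock: 31.75
ee_pos: [481.3, 184.0, 26.6]
orientation: [-0.0, 0.201, 0.98, 0.0]
force: [-3.0, -1.2, 7.1]
finger_gap: 0.643
finger_force: 53.7
```

>>> {"api": "drive_tool", "payload": {
  "plan": [0, 0, 0, 0, 0, 0, 255, 0, 0, 0, 0, 0, 0, 255]
}}

```text
clock: 31.92
ee_pos: [481.2, 184.0, 26.6]
orientation: [-0.0, 0.201, 0.98, 0.0]
force: [-3.6, -0.4, 5.9]
finger_gap: 0.64
finger_force: 53.7
```

>>> {"api": "drive_tool", "payload": {
  "plan": [0, 0, 0, 0, 0, 0, 0, 0, 0, 0, 0, 0, 0, 0, 0, 0, 0, 0, 0, 0, 0, 0, 0, 0, 0, 0, 0, 0]
}}

```text
clock: 32.25
ee_pos: [482.0, 184.2, 25.5]
orientation: [0.0, 0.201, 0.98, 0.0]
force: [0.4, 0.1, 0.1]
finger_gap: 0.997
finger_force: 0.0
```

>>> {"api": "drive_tool", "payload": {
  "plan": [0, 0, 0, 0, 0, 1, 0, 0, 0, 0, 0, 0, 2.5, 0, 0, 0, 0, 0, 0, 3, 0, 0, 0, 0, 0, 0, 3, 0, 0, 0, 0, 0, 0, 2, 0]
}}

```text
clock: 32.67
ee_pos: [482.5, 184.3, 143.5]
orientation: [0.002, 0.201, 0.98, 0.001]
force: [1.0, 0.1, 0.3]
finger_gap: 1.001
finger_force: 0.0
```

>>> {"api": "drive_tool", "payload": {
  "plan": [0, 0, 0, 0.4, -1.4, 0, 0, 0, 0, 0, 0.9, -2.8, 0, 0, 0, 0, 0, 1.2, -3.8, 0, 0, 0, 0, 0, 1.2, -3.8, 0, 0, 0, 0, 0, 1.2, -3.8, 0, 0]
}}

```text
clock: 33.08
ee_pos: [530.9, 26.6, 141.2]
orientation: [0.001, 0.2, 0.98, 0.0]
force: [1.3, 0.4, -0.2]
finger_gap: 0.997
finger_force: 0.0
```

>>> {"api": "drive_tool", "payload": {
  "plan": [0, 0, 0, 1.2, -3.8, 0, 0, 0, 0, 0, 1.2, -3.8, 0, 0, 0, 0, 0, 1.2, -3.8, 0, 0, 0, 0, 0, 1.2, -3.8, 0, 0, 0, 0, 0, 1.2, -3.8, 0, 0]
}}

```text
clock: 33.5
ee_pos: [590.7, -164.1, 141.1]
orientation: [0.0, 0.201, 0.98, 0.0]
force: [1.5, 0.2, -0.4]
finger_gap: 0.998
finger_force: 0.0
```

>>> {"api": "drive_tool", "payload": {
  "plan": [0, 0, 0, 1.2, -3.8, 0, 0, 0, 0, 0, 1.0, -3.2, 0, 0, 0, 0, 0, 0.6, -1.9, 0, 0, 0, 0, 0, 0.2, -0.7, 0, 0, 0, 0, 0, 0, 0, 0, 0]
}}

```text
clock: 33.92
ee_pos: [619.9, -260.6, 140.4]
orientation: [0.0, 0.203, 0.979, -0.001]
force: [0.6, -0.3, -0.3]
finger_gap: 1.002
finger_force: 0.0
```

>>> {"api": "drive_tool", "payload": {
  "plan": [0, 0, 0, 0, 0, 0, 0, 0, 0, 0, 0, 0, 0, 0, 0, 0, 0, 0, 0, 0, 0, 0, 0, 0, 0, 0, 0, 0]
}}

```text
clock: 34.25
ee_pos: [620.7, -255.8, 140.6]
orientation: [-0.0, 0.2, 0.98, 0.001]
force: [0.6, -0.2, 0.0]
finger_gap: 0.997
finger_force: 0.0
```

```bash
python3 look.py f
```

```text
jar_red 0.66 lid [654.8 -70. ] 27.5 z 85.1 minz 5.2
jar_yellow 0.56 lid [ 620.9 -256.3] 27.0 z 84.9 minz 0.1
jar_blue 0.8 lid [483.  185.1] 27.3 z 85.8 minz 1.6
jar_green 0.66 lid [625.9  86.5] 27.5 z 85.5 minz 6.9
```

>>> {"api": "drive_tool", "payload": {
  "plan": [0, 0, 0, 0, 0, -2, 0, 0, 0, 0, 0, 0, -2.5, 0, 0, 0, 0, 0, 0, -2.5, 0, 0, 0, 0, 0, 0, -1.7, 0, 0, 0, 0, 0, 0, -1.2, 0]
}}

```text
clock: 34.92
ee_pos: [619.2, -257.5, 39.0]
orientation: [-0.002, 0.201, 0.98, 0.0]
force: [-0.7, 0.5, -0.8]
finger_gap: 1.001
finger_force: 0.0
```

>>> {"api": "drive_tool", "payload": {
  "plan": [0, 0, 0, 0, 0, -0.9, 0, 0, 0, 0, 0, 0, -0.6, 0, 0, 0, 0, 0, 0, -0.1, 0, 0, 0, 0, 0, 0, 0, 0, 0, 0, 0, 0, 0, 0, 60]
}}

```text
clock: 35.33
ee_pos: [621.3, -258.4, 26.4]
orientation: [0.001, 0.201, 0.98, -0.0]
force: [0.1, -0.6, -0.2]
finger_gap: 0.886
finger_force: 0.0
```

>>> {"api": "drive_tool", "payload": {
  "plan": [0, 0, 0, 0, 0, 0, 120, 0, 0, 0, 0, 0, 0, 255, 0, 0, 0, 0, 0, 0, 255, 0, 0, 0, 0, 0, 0, 255, 0, 0, 0, 0, 0, 0, 255]
}}

```text
clock: 35.75
ee_pos: [621.5, -258.2, 26.8]
orientation: [0.001, 0.201, 0.98, -0.0]
force: [0.5, 0.4, 6.7]
finger_gap: 0.643
finger_force: 53.1
```

>>> {"api": "drive_tool", "payload": {
  "plan": [0, 0, 0, 0, 0, 0.5, 255, 0, 0, 0, 0, 0, 1.5, 255, 0, 0, 0, 0, 0, 2.5, 255, 0, 0, 0, 0, 0, 2.5, 255, 0, 0, 0, 0, 0, 2, 255]
}}

```text
clock: 36.17
ee_pos: [619.9, -258.1, 116.0]
orientation: [-0.001, 0.201, 0.98, -0.0]
force: [0.0, -0.1, -2.3]
finger_gap: 0.636
finger_force: 52.8
```

>>> {"api": "drive_tool", "payload": {
  "plan": [0, 0, 0, 0, 0, 1.5, 255, 0, 0, 0, 0, 0, 0.5, 255, 0, 0, 0, 0, 0, 0, 255, 0, 0, 0, 0, 1.8, 0, 255, 0, 0, 0, 0, 3.3, 0, 255]
}}

```text
clock: 36.58
ee_pos: [617.7, -213.5, 133.3]
orientation: [-0.001, 0.206, 0.979, -0.003]
force: [0.9, 0.1, -3.2]
finger_gap: 0.639
finger_force: 52.8
```

>>> {"api": "drive_tool", "payload": {
  "plan": [0, 0, 0, 0, 4, 0, 255, 0, 0, 0, 0, 4, 0, 255, 0, 0, 0, 0.1, 4, 0, 255, 0, 0, 0, 0, 4, 0, 255, 0, 0, 0, 0, 4, 0, 255]
}}

```text
clock: 37.0
ee_pos: [619.7, -5.2, 133.2]
orientation: [-0.002, 0.201, 0.98, -0.0]
force: [0.6, -0.2, -2.4]
finger_gap: 0.642
finger_force: 52.8
```

>>> {"api": "drive_tool", "payload": {
  "plan": [0, 0, 0, 0, 4, 0, 255, 0, 0, 0, 0, 4, 0, 255, 0, 0, 0, 0.1, 4, 0, 255, 0, 0, 0, 0, 4, 0, 255, 0, 0, 0, 0, 4, 0, 255]
}}

```text
clock: 37.42
ee_pos: [620.8, 194.4, 133.0]
orientation: [-0.002, 0.201, 0.98, -0.001]
force: [1.1, -0.7, -3.4]
finger_gap: 0.641
finger_force: 52.8
```

>>> {"api": "drive_tool", "payload": {
  "plan": [0, 0, 0, 0, 3.3, 0, 255, 0, 0, 0, 0, 2, 0, 255, 0, 0, 0, 0, 1.0, 0, 255, 0, 0, 0, 0, 0.3, 0, 255, 0, 0, 0, 0, 0, 0, 255]
}}

```text
clock: 37.83
ee_pos: [621.9, 257.9, 133.9]
orientation: [-0.001, 0.201, 0.98, -0.001]
force: [0.8, -0.3, -2.1]
finger_gap: 0.642
finger_force: 52.8
```

>>> {"api": "drive_tool", "payload": {
  "plan": [0, 0, 0, 0, 0, 0, 255, 0, 0, 0, 0, 0, 0, 255, 0, 0, 0, 0, 0, 0, 255]
}}

```text
clock: 38.08
ee_pos: [623.1, 256.1, 135.4]
orientation: [0.0, 0.203, 0.979, -0.001]
force: [0.3, -0.4, -2.6]
finger_gap: 0.639
finger_force: 52.8
```

>>> {"api": "drive_tool", "payload": {
  "plan": [0, 0, 0, 0, 0.1, -1, 255, 0, 0, 0, 0, 0, -2, 255, 0, 0, 0, 0, 0, -2.5, 255, 0, 0, 0, 0, 0, -2, 255, 0, 0, 0, 0, 0, -1.5, 255]
}}

```text
clock: 38.5
ee_pos: [621.2, 258.8, 42.6]
orientation: [-0.001, 0.201, 0.98, -0.001]
force: [-0.2, -0.6, -2.2]
finger_gap: 0.639
finger_force: 52.8
```

>>> {"api": "drive_tool", "payload": {
  "plan": [0, 0, 0, 0, 0, -1, 255, 0, 0, 0, 0, 0, -0.6, 255, 0, 0, 0, 0, 0, -0.4, 255, 0, 0, 0, 0, 0, 0, 255, 0, 0, 0, 0, 0, 0, 255]
}}

```text
clock: 38.92
ee_pos: [622.9, 259.7, 26.8]
orientation: [0.0, 0.201, 0.98, 0.0]
force: [-2.3, -1.5, 3.3]
finger_gap: 0.64
finger_force: 53.2
```

>>> {"api": "drive_tool", "payload": {
  "plan": [0, 0, 0, 0, 0, 0, 255, 0, 0, 0, 0, 0, 0, 255]
}}

```text
clock: 39.08
ee_pos: [622.9, 259.7, 26.7]
orientation: [0.0, 0.201, 0.98, 0.0]
force: [-4.3, -1.1, 6.5]
finger_gap: 0.64
finger_force: 53.4
```

>>> {"api": "drive_tool", "payload": {
  "plan": [0, 0, 0, 0, 0, 0, 0, 0, 0, 0, 0, 0, 0, 0, 0, 0, 0, 0, 0, 0, 0, 0, 0, 0, 0, 0, 0, 0]
}}

```text
clock: 39.42
ee_pos: [622.9, 260.3, 25.3]
orientation: [0.0, 0.201, 0.98, 0.0]
force: [-0.5, 0.5, 0.5]
finger_gap: 1.001
finger_force: 0.0
```

>>> {"api": "drive_tool", "payload": {
  "plan": [0, 0, 0, 0, 0, 1, 0, 0, 0, 0, 0, 0, 2.5, 0, 0, 0, 0, 0, 0, 3, 0, 0, 0, 0, 0, 0, 3, 0, 0, 0, 0, 0, 0, 3, 0]
}}

```text
clock: 39.83
ee_pos: [622.5, 260.0, 152.3]
orientation: [0.0, 0.201, 0.98, 0.0]
force: [1.1, 1.1, -1.4]
finger_gap: 1.0
finger_force: 0.0
```

>>> {"api": "drive_tool", "payload": {
  "plan": [0, 0, 0, 0, 0, 3, 0, 0, 0, 0, 0, 0, 2, 0, 0, 0, 0, 0, 0, 0, 0, 0, 0, 0, 0, 0, 0, 0, 0, 0, 0, 0, 0, 0, 0]
}}

```text
clock: 40.25
ee_pos: [621.8, 259.8, 199.7]
orientation: [-0.001, 0.201, 0.98, -0.0]
force: [0.6, -0.1, -0.5]
finger_gap: 0.995
finger_force: 0.0
```

```bash
python3 look.py g
```

```text
jar_red 0.6 lid [654.8 -68.8] 27.6 z 85.2 minz 5.7
jar_yellow 0.56 lid [621.1 259.2] 28.0 z 85.9 minz 0.7
jar_blue 0.87 lid [481.6 183.7] 27.9 z 85.7 minz 6.1
jar_green 0.79 lid [626.3  85.8] 27.1 z 85.6 minz 7.2
```

View pics/s_g.png

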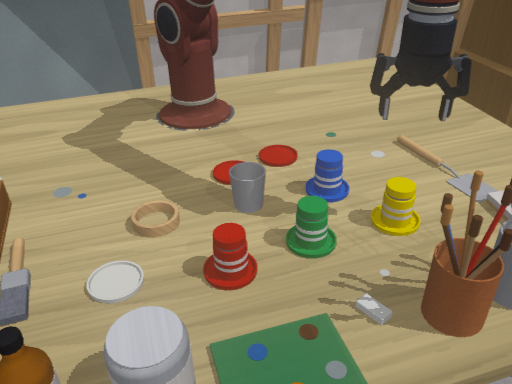

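The picture shows every jar upright in the dish of its own colour: red (230,255), green (312,225), blue (328,175) and yellow (398,205). The cup at (248,187) has not moved, and the gripper is clear.

```bash
python3 -c "
from plant import ticket
print(ticket.finish_job())"
```

```text
the job is handed in; nothing more can be done
None
```

The job is handed in: in the last picture all four jars stood upright in the dishes of their own colour, the white dish had served as the parking place for both swaps, and the cup was where it started; no verdict was returned.

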